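# Index the carver's turntable and set its brake

## Robot

A 6-joint arm with a two-finger parallel gripper is mounted at the origin on the work surface. World frame = base frame: x ahead of the robot, y to its left, z up, the work surface at z = 0. Lengths are in m, angles in degrees, forces in N, time in s.
With the tool pointing down it reaches from about 0.4 to 0.825 m from the base axis. Payload 7 kg.
Tool frame: the origin (TCP) lies at the very end of the fingers, on their centre line; the grasp point (between the pads) lies 19 mm behind it (ctrl.grip_point_offset is the distance from the TCP to the grasp point, in m); x points along the fingers, z is the direction in which the jaws open and shut, and the axes are right-handed (so a half turn about x gives the same grasp; the last joint's range is limited). The gripper opens to 88 mm and grips with 3 to 60 N. Pads are 19 mm wide; open, the fingers measure 130 mm over their backs; the gripper's body (78 mm by 193 mm) begins 47 mm behind the grasp point.
Start: joints at [85.778, 20.546, 0.682, 0, -70.136, -16.507], TCP at [0.239, 0.631, 0.227] pointing down, gripper open.
Joint ranges: [-176.03, 176.03], [-82.01, 121.73], [-58.28, 71.71], [-173.87, 95.51], [-174.79, -0.11], [-173.66, 173.66]. Speed limits (degrees/s): [136.94, 136.94, 172.46, 180, 180, 180].

## Interface

Orientations are given as [roll, pitch, yaw] about the fixed x, y, z axes, in that order (R = Rz(yaw) Ry(pitch) Rx(roll)).
In Python, from plant import get_obs, snapshot, calibration, close_job, ctrl gives the robot as it stands.
- The arm moves only by the tool move_arm, never from a script. Its argument "commands" is a list that holds one entry, the list of rows, each a list of 4 numbers: the shift along the tool's x, y, z in cm, then the turn about the tool's x in rad. In form: [[[dx, dy, dz, spin], ...]]. A call has 1 to 8 rows; each row shifts and turns the commanded pose from where the row before left it, along the tool's axes as they then stand; what a row does not reach is not made up. A row lasts 1/10 s, in which the tool goes at most 50 mm and 8.59 degrees, less where a joint would pass 70% of its speed; a pose out of reach is approached as far as the arm can. A call with a gripper value outside its range is refused whole. "jaw" is the finger opening in cm, from 0 to 8.76, set as the call begins (left out, the last holds). The fingers move at their own pace and stop on an object; the grip force is fixed at half the most. Time passes only in rows, so rows that do not move let the fingers close. It gives the time, the measured TCP pose, the force and the opening at its end, in the units of the state.
- get_obs(): the state, without advancing time (a new reading comes with each control period).
- snapshot(name): name is "scene" or "top" or "wrist"; returns (picture, depth): 480x640x3 uint8, red, green, blue; 480x640 float32, m along the optical axis (not along the pixel's ray), 0 where there is no reading.
- calibration(name): a dict with "mtx" (3x3 intrinsics, pixels), "T" (4x4, takes a point from camera to world coordinates); the wrist camera has in their place "tool_from_camera" (4x4, takes a point from camera to tool coordinates, whose origin is the TCP and whose axes are the tool frame's). Camera axes: x right, y up, looking along -z (the intrinsics and any distortion apply to the point x, -y, -z); pixel columns grow to the right and rows downward; lengths in m; the calibration is good to about 2 mm. A picture is of the moment at which its call begins: read the wrist's pose just before it. calibration takes no time and is no camera call.
- close_job(): hands the job in, once; it reports no verdict.
The state is a dict: "clock": time; "joint_pos": joint angles; "qvel": joint speeds; "tau": joint torques, N m; "tool_pos": TCP position; "orientation": TCP orientation; "force": force on the tool from outside, world axes, zero at the start; "moment": the same for the moment, N m; "opening": finger opening in m.
Only numpy, scipy, OpenCV 4.12 (cv2) and the standard library are available. Lean on these libraries where they do the work, as an engineer would, in place of code of your own. Each camera call takes 0.05 s, during which the arm holds its last target. There are 200 camera calls.

## Task

With one finger, push the red arm of the turntable round until it points straight at the brass pin, then push the green brake lever round until it is fully against its rubber stop. Only push from the side: do not pinch the arm or the lever, and leave the stone roundel lying where it is on the turntable. Do not disturb the brass pin, the black pin or the other things on the bench.

Things in the scene. Friction and masses are not known exactly. Their poses are not given: they have to be found in the camera images.
- turntable (a joint): angle of the turntable on its fixed stand, rad, growing anticlockwise seen from above; 0 when the red arm lies along the stand's own -x axis (roughly towards the robot), end stops at -1.6 and 1.6. Friction 0.12 N m: about 1 N at the arm moves it and it stays where it is left
- turntable_axis (a point): point on the turntable's vertical axis, 64 mm above the work surface (half the height of the red arm). Its axes turn with the turntable: z up, -x along the red arm. Round wooden head of radius 85 mm from 82 to 100 mm above the work surface; the stand's foot has radius 95 mm and is 12 mm high, with a 50 mm wide, 12 mm high bar to the brake
- red_tip (a point): middle of the outer end face of the red arm, 165 mm from the axis, 64 mm above the work surface. The arm is a straight radial bar 24 mm wide over the black rubber pads on its flanks, from 50 to 78 mm above the work surface (pads 51 to 75 mm); it sticks out from under the head from 85 to 165 mm radius, with free space beside and beneath it. A white line marks its end
- brass_pin_mid (a point): loose upright brass pin, 12 mm diameter, 91 mm high with an 18 mm ball on top, on a round foot of 40 mm diameter and 12 mm height; the point is on its axis 45 mm above the work surface. It stands 170 to 235 mm from the turntable axis, to one side or the other of the red arm; the arm passes it without touching
- steel_pin_mid (a point): black pin of the same shape as the brass one, on the other side of the red arm; not the target
- roundel_center (a point): loose dark stone roundel with blue and white petals, 136 mm diameter, 18 mm thick, lying on the turntable head (top at 118 mm above the work surface); the point is its centre, half-way up. It rides round with the turntable
- lever (a joint): angle of the green brake lever, rad, growing anticlockwise seen from above; 0 fully released (lever along the stand's -x axis), 1.4 against the rubber stop (end of travel). Friction 0.10 N m, no spring: it stays where it is left. It swings in a horizontal plane and does not itself move the turntable
- lever_axis (a point): point on the lever's vertical pivot axis, 64 mm above the work surface; pivot boss of radius 24 mm, up to 80 mm above the work surface
- lever_tip (a point): middle of the outer end face of the green lever, 120 mm from its pivot, 64 mm above the work surface. The lever is a straight bar 24 mm wide over the black rubber pads on its flanks, from 50 to 78 mm above the work surface, with free space beside and beneath it; the rubber stop post (14 mm diameter, 80 mm high) stands 73 mm from the pivot on the far side
- hammer_grip (a point): loose hammer lying on the bench; the point is on its handle
- chisel: loose steel chisel, 180 mm long, lying along its own x axis; origin on its underside near the middle
- brush: loose flat brush, 215 mm long and 74 mm wide, lying along its own x axis; origin on its underside near the ferrule
- water: closed clear water bottle, 66 mm diameter, 200 mm high; origin at the centre of its underside
- jar: closed blue jar, 70 mm diameter, 75 mm high; origin at the centre of its underside

How it is judged (in metres and radians):
On the way, in this order (a step that is already met when the one before it is completed fails the run):
1. the red arm points at the brass pin and rests (y of brass_pin_mid in the frame of turntable_axis between -0.012 and 0.012 m and x of brass_pin_mid in the frame of turntable_axis below -0.1 m and velocity of joint turntable between -0.05 and 0.05 rad/s), for 0.3 s.
2. the brake lever is against its stop (value of joint lever above 1.32 rad), for 0.2 s.
At the end, for the whole second after the job is handed in: The centre line of the red arm, drawn on outwards, passes within 12 mm of the brass pin's axis (about 3.5 degrees), the brake lever is within 0.08 rad of its end stop, both are at rest, and the roundel lies flat on the turntable within 15 mm of its centre (all of step 1 and value of joint lever above 1.32 rad and velocity of joint lever between -0.05 and 0.05 rad/s and horizontal distance between roundel_center and turntable_axis below 0.015 m and height (world z) of roundel_center between 0.103 and 0.115 m); the robot touches nothing.
It fails at once if the red arm is pinched (both flanks touched at once) (contact force between each of turntable_c3, turntable_c4 and the fingers above 0.5 N).
It fails at once if the brake lever is pinched (both flanks touched at once) (contact force between each of lever_c2, lever_c3 and the fingers above 0.5 N).
It fails at once if the roundel is lifted or shoved off centre (height (world z) of roundel_center above 0.119 m or horizontal distance between roundel_center and turntable_axis above 0.015 m).
It fails at once if a pin is moved or lifted (distance of any of brass_pin_mid, steel_pin_mid from where it was at the start of the episode above 0.012 m).
It fails at once if another thing on the bench is moved (distance of any of hammer_grip, chisel, brush, water, jar from where it was at the start of the episode above 0.03 m).
It also fails if it takes over 51 s, if anything falls off the work surface, if the arm or the gripper's body presses on something with over 40 N, if the wrist force passes 120 N, or if a joint passes its speed limit or range.

## Working session

There is one attempt and no reset: what is moved stays moved. The work goes in short steps, Python scripts to look and compute and a tool call to move; the robot and the scene stay as the last step left them, time stands still between calls to the robot, and variables do not carry over. Pictures are saved under pics/ and viewed, about 8 in all and at most 12, crops included, and the job is handed in when it is done.

Besides the shell and the picture viewer there is one more tool, called in YAML: its name, and indented under it one key for each argument. move_arm: Moves the arm, as the interface text tells. Its arguments: {"type":"object","properties":{"commands":{"type":"array"},"jaw":{"type":"number"}},"required":["commands"]}

```bash
mkdir -p pics; ls; python3 - <<'E'
from plant import *
import cv2,numpy as np
print(get_obs())
for n in ("top","scene"):
    p,d=snapshot(n); np.savez(f"{n}0.npz",p=p,d=d)
    cv2.imwrite(f"pics/{n}0.png",p[:,:,::-1]); c=calibration(n); print(n,{k:np.round(v,4).tolist() if not isinstance(v,str) else v for k,v in c.items()})
E
```

```text
pics
{'clock': 0.0, 'joint_pos': array([ 8.57775072e+01,  2.05911632e+01,  6.34396714e-01, -2.16430661e-02,
       -7.01356950e+01, -1.65071724e+01]), 'qvel': array([ 0.16875387,  0.00166849, -0.01302032, -0.05678291, -0.02262253,
       -0.02441561]), 'tau': array([-1.84541437e-03, -5.82711983e+01,  2.93053079e+01,  6.99680284e+00,
        6.86382395e-03, -1.73519720e-04]), 'tool_pos': array([0.23876231, 0.63083963, 0.2256257 ]), 'orientation': array([   4.09881035,   89.90532567, -106.63822546]), 'force': array([ 0.99283306, -0.37012125,  0.66775633]), 'moment': array([-0.02495735, -0.03368516, -0.02172347]), 'opening': 0.08736161221541036}
top {'mtx': [[563.2968, 0.0, 319.1751], [0.0, 563.2968, 239.6817], [0.0, 0.0, 1.0]], 'T': [[-0.0226, 0.9901, -0.1383, 0.3607], [-0.9997, -0.0228, -0.0001, -0.003], [-0.0032, 0.1382, 0.9904, 1.3895], [0.0, 0.0, 0.0, 1.0]]}
scene {'mtx': [[552.4447, 0.0, 317.0113], [0.0, 552.4447, 246.0886], [0.0, 0.0, 1.0]], 'T': [[-0.8623, -0.3884, 0.325, 1.0026], [0.5061, -0.6848, 0.5244, 0.7436], [0.0189, 0.6167, 0.787, 1.1742], [0.0, 0.0, 0.0, 1.0]]}
```

View pics/top0.png

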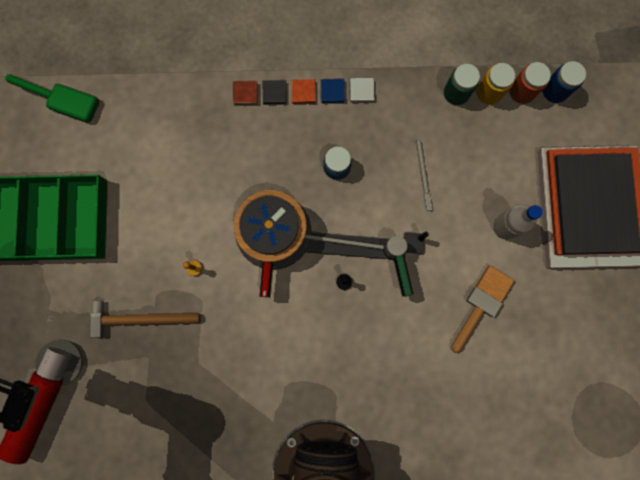

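View pics/scene0.png

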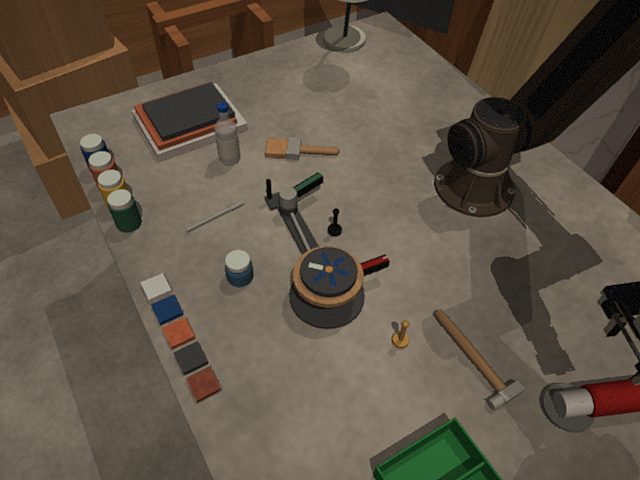

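Top view: head (270,225), red arm to (265,295), brass pin (193,267), black pin (344,282), lever pivot (397,245) to tip (407,293), stop (423,237). The turntable must go clockwise and the lever anticlockwise.

```bash
cat > h.py <<'E'
import numpy as np, cv2
from plant import *
def ray(n,u,v,z):
    c=calibration(n); K=c["mtx"];T=np.array(c["T"])
    d=T[:3,:3]@np.array([(u-K[0][2])/K[0][0],-(v-K[1][2])/K[1][1],-1]); o=T[:3,3]
    return o+d*((z-o[2])/d[2])
def cloud(n,d):
    c=calibration(n); K=c["mtx"];T=np.array(c["T"])
    v,u=np.mgrid[:480,:640]
    P=np.stack([(u-K[0][2])/K[0][0]*d,-(v-K[1][2])/K[1][1]*d,-d],-1)
    return P@T[:3,:3].T+T[:3,3]
def blob(mask,box):
    m=np.zeros(mask.shape,np.uint8); x0,y0,x1,y1=box; m[y0:y1,x0:x1]=mask[y0:y1,x0:x1]
    n,l,s,c=cv2.connectedComponentsWithStats(m); i=1+np.argmax(s[1:,4]); return l==i
def line(n,m,z):
    v,u=np.nonzero(m); P=np.array([ray(n,a,b,z)[:2] for a,b in zip(u,v)])
    c=P.mean(0); e=np.linalg.eigh(np.cov(P.T))[1][:,1]; e*=-np.sign(e[0]) # towards -x
    t=(P-c)@e; return c,e,c+e*t.max(),len(P)
def measure(p,d,boxes,n="top"):
    hsv=cv2.cvtColor(p,cv2.COLOR_RGB2HSV); H,S,V=[hsv[...,i].astype(int) for i in range(3)]
    X=cloud(n,d); r={}
    red=((H<8)|(H>172))&(S>130)&(V>50); gr=(H>50)&(H<95)&(S>70)&(V>25); br=(H>12)&(H<30)&(S>140)&(V>90)
    if "head" in boxes:
        m=blob(((X[...,2]>.088)&(X[...,2]<.13)),boxes["head"])
        cs=max(cv2.findContours(m.astype(np.uint8),0,1)[0],key=cv2.contourArea)
        Q=np.array([ray(n,*q,.1)[:2] for q in cs[:,0]],np.float32); c,R=cv2.minEnclosingCircle(Q); r["head"]=(np.array(c),R)
    for k,mm in (("red",red),("green",gr)):
        if k in boxes: r[k]=line(n,blob(mm,boxes[k]),.078)
    if "brass" in boxes:
        m=blob(br,boxes["brass"]); v,u=np.nonzero(m); r["brass"]=(len(u),u.mean(),v.mean(),np.ptp(u),np.ptp(v),np.median(X[m],0))
    return r,X
E
python3 - <<'E'
from h import *
np.set_printoptions(precision=4,suppress=True)
f=np.load("top0.npz"); p,d=f["p"],f["d"]
r,X=measure(p,d,dict(head=(225,180,315,270),red=(250,255,285,305),green=(385,245,425,305),brass=(175,250,215,285)))
for k,v in r.items(): print(k,v)
print("boss",X[243:248,394:400].mean((0,1)),ray("top",397,245,.08))
print("black",ray("top",343,282,.09), "stop",ray("top",424,237,.08))
print("axis ray of red line offset from head:", r["red"][0]-r["head"][0])
a=cv2.resize(p[245:290,170:215],None,fx=8,fy=8,interpolation=2); b=cv2.resize(p[225:305,370:435],None,fx=6,fy=6,interpolation=2)
im=np.zeros((480,770,3),np.uint8); im[:360,:360]=a; im[:480,370:760]=b; cv2.imwrite("pics/c1.png",im[:,:,::-1])
E
```

```text
head (array([0.5771, 0.1103]), 0.08511493355035782)
red (array([0.456 , 0.1246]), array([-0.9948,  0.1022]), array([0.4144, 0.1288]), 234)
green (array([ 0.4558, -0.1972]), array([-0.983 , -0.1836]), array([ 0.4092, -0.2059]), 310)
brass (168, np.float64(191.9404761904762), np.float64(266.9583333333333), np.int64(18), np.int64(15), array([0.4904, 0.3062, 0.0131]))
boss [ 0.5267 -0.1836  0.0805] [ 0.5267 -0.1849  0.08  ]
black [ 0.4424 -0.0555  0.09  ] stop [ 0.5442 -0.249   0.08  ]
axis ray of red line offset from head: [-0.1212  0.0143]
```

View pics/c1.png

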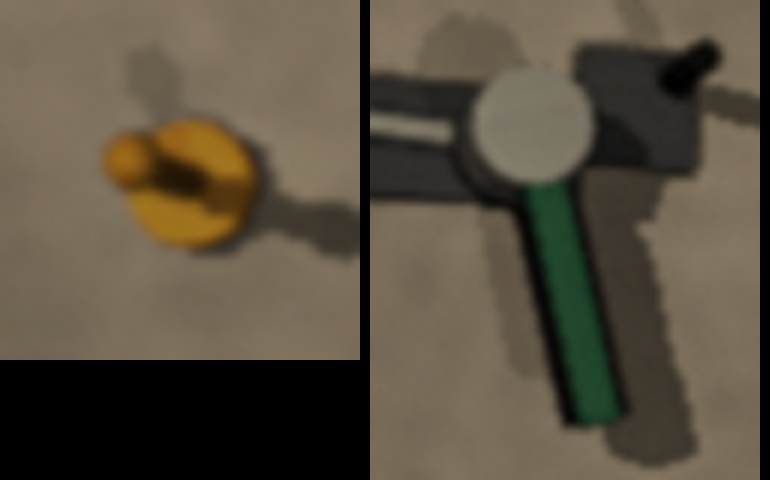

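Crop: brass foot centre at about (193.5,267.6), ball at (186,264); lever points down-right from boss (397,245.5); stop post top at (425.5,234).

```bash
python3 - <<'E'
from h import *
np.set_printoptions(precision=4,suppress=True)
print(ray("top",193.5,267.6,.012),ray("top",186,264.2,.1),"boss",ray("top",397,245.4,.08),"stop",ray("top",425.4,233.9,.08))
A=np.array([.5771,.1103]); B=(ray("top",193.5,267.6,.012)+ray("top",186,264.2,.1))[:2]/2
e=(B-A);print("brass",B,"dist",np.linalg.norm(e),"dir deg",np.degrees(np.arctan2(e[1],e[0])),"red deg",np.degrees(np.arctan2(.1022,-.9948)),"tip dir",np.degrees(np.arctan2(.1288-.1103,.4144-.5771)))
print("tool axes\n",__import__("scipy.spatial.transform",fromlist=["x"]).Rotation.from_euler("xyz",get_obs()["orientation"],degrees=True).as_matrix())
E
```

```text
[0.491 0.307 0.012] [0.4909 0.3045 0.1   ] boss [ 0.5258 -0.1848  0.08  ] stop [ 0.5515 -0.2526  0.08  ]
brass [0.4909 0.3058] dist 0.21364032509199324 dir deg 113.78922777906848 red deg 174.13434115259037 tip dir 173.51297558244497
tool axes
 [[-0.0004  0.9352 -0.3541]
 [-0.0014 -0.3541 -0.9352]
 [-1.      0.0001  0.0014]]
```

move_arm:
  commands:
    - [[0,1.2,1.4,0],[0,2.4,2.9,0],[0,2.4,2.9,0],[0,2.4,2.9,0],[0,2.4,2.9,0],[0,2.4,2.9,0],[0,2.4,2.9,0],[0,2.4,2.9,0]]
  jaw: 0

```text
clock: 0.9
tool_pos: [0.3306, 0.3629, 0.2263]
orientation: [-15.6, 90.0, -126.4]
force: [1.1, -0.2, -0.5]
opening: 0.0295
```

move_arm:
  commands:
    - [[0,2.4,2.9,0],[0,2.4,2.9,0],[0,2.4,2.9,0],[0,2.4,2.9,0],[0,2.4,2.9,0],[0,2.4,2.9,0],[0,2.4,2.9,0],[0,2.4,2.9,0]]

```text
clock: 1.7
tool_pos: [0.4279, 0.0781, 0.2266]
orientation: [-175.6, 90.0, 73.7]
force: [1.3, 0.4, 0.1]
opening: 0.0004
```

move_arm:
  commands:
    - [[0,1.2,1.4,0],[0,0,0,-0.12],[0,0,0,-0.13],[0,0,0,0],[0,0,0,0]]

```text
clock: 2.2
tool_pos: [0.434, 0.0623, 0.2264]
orientation: [-68.2, 90.0, -164.9]
force: [-0.1, -0.7, 0.0]
opening: 0.0006
```

move_arm:
  commands:
    - [[2.2,0,0,0],[4,0,0,0],[4,0,0,0],[4,0,0,0],[2,0,0,0],[0,0,0,0],[0,0,0,0]]

```text
clock: 2.9
tool_pos: [0.4345, 0.0626, 0.065]
orientation: [-20.3, 90.0, -116.8]
force: [-0.2, 0.4, 1.1]
opening: 0.0004
```

```bash
python3 - <<'E'
from h import *
from scipy.spatial.transform import Rotation as R
o=get_obs(); print(o["tool_pos"],R.from_euler("xyz",o["orientation"],degrees=True).as_matrix().round(3),o["force"])
A=np.array([.5771,.1103]); t=np.radians(173.8);u=np.array([np.cos(t),np.sin(t)]);w=np.array([-u[1],u[0]])
q=o["tool_pos"][:2]-A; print("radial",q@u,"lateral",q@w)
p,d=snapshot("top"); cv2.imwrite("pics/t1.png",cv2.resize(p[180:330,170:450],None,fx=2.8,fy=2.8)[:,:,::-1])
E
```

```text
[0.43446846 0.06259728 0.06497301] [[-0.     0.994 -0.113]
 [-0.001 -0.113 -0.994]
 [-1.    -0.     0.001]] [-0.18961601  0.41681714  1.05327631]
radial 0.13664542195624324 lateral 0.06282781825272399
```

View pics/t1.png

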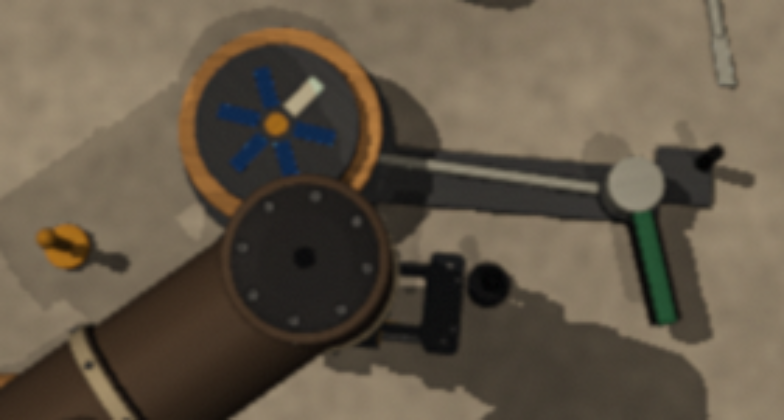

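move_arm:
  commands:
    - [[0,0,-1.0,0],[0,0,-0.7,0],[0,0,-0.5,0],[0,0,-0.4,0],[0,0,-0.3,0],[0,0,-0.2,0],[0,0,0,0]]

```text
clock: 3.65
tool_pos: [0.4376, 0.0933, 0.0645]
orientation: [-46.3, 90.0, -142.7]
force: [-0.1, 0.1, -0.4]
opening: 0.0006
```

move_arm:
  commands:
    - [[0,-0.07,-0.35,0.025],[0,-0.15,-0.69,0.05],[0,-0.15,-0.69,0.05],[0,-0.15,-0.69,0.05],[0,-0.15,-0.69,0.05],[0,-0.15,-0.69,0.05],[0,-0.15,-0.69,0.05],[0,-0.07,-0.35,0.025]]

```text
clock: 4.45
tool_pos: [0.4399, 0.1423, 0.0644]
orientation: [-24.8, 89.9, -141.4]
force: [-0.7, -0.5, 0.8]
opening: 0.0002
```

```bash
cat > st.py <<'E'
from h import *
from scipy.spatial.transform import Rotation as R
o=get_obs(); M=R.from_euler("xyz",o["orientation"],degrees=True).as_matrix(); print(o["clock"],o["tool_pos"].round(4),"force tool",(M.T@o["force"]).round(2))
A=np.array([.5771,.1103]); w=M[:2,2]; u=-M[:2,1]; q=o["tool_pos"][:2]-A
print("tool dir",np.degrees(np.arctan2(u[1],u[0])),"radial",q@u,"lateral",q@w)
E
python3 st.py; python3 - <<'E'
from h import *
p,d=snapshot("top"); s,d2=snapshot("scene")
im=np.zeros((400,800,3),np.uint8); im[:,:400]=cv2.resize(p[180:320,160:300],(400,400)); im[:,400:]=cv2.resize(s[220:380,270:430],(400,400)); cv2.imwrite("pics/t2.png",im[:,:,::-1])
E
```

```text
4.45 [0.4399 0.1423 0.0644] force tool [-0.81 -0.46  0.74]
tool dir 153.44737380230683 radial 0.13699721487549849 lateral 0.032702213833270266
```

View pics/t2.png

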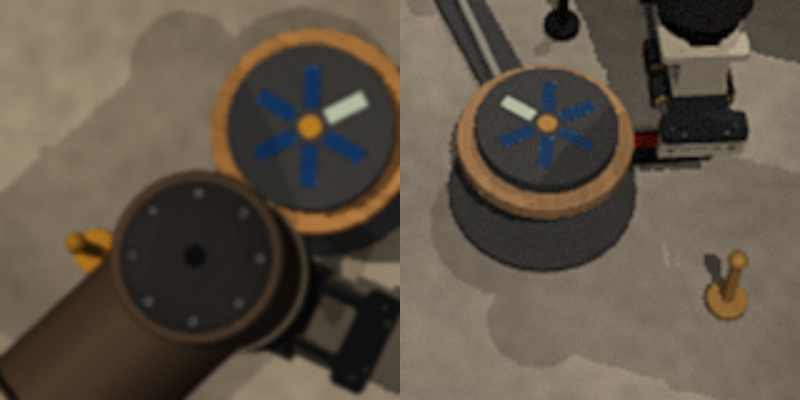

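move_arm:
  commands:
    - [[0,-0.07,-0.35,0.025],[0,-0.15,-0.69,0.05],[0,-0.15,-0.69,0.05],[0,-0.15,-0.69,0.05],[0,-0.15,-0.69,0.05],[0,-0.15,-0.69,0.05],[0,-0.15,-0.69,0.05],[0,-0.15,-0.69,0.05]]

```text
clock: 5.35
tool_pos: [0.4612, 0.1906, 0.0645]
orientation: [-12.3, 90.0, -150.4]
force: [-1.0, -0.7, -0.2]
opening: 0.0003
```

move_arm:
  commands:
    - [[0,-0.15,-0.69,0.05],[0,-0.15,-0.69,0.05],[0,-0.15,-0.69,0.05],[0,-0.07,-0.35,0.025],[0,-0.07,-0.35,0.025],[0,0,0,0],[0,0,0,0]]

```text
clock: 6.05
tool_pos: [0.4797, 0.2121, 0.0646]
orientation: [-176.9, 90.0, 33.8]
force: [-0.1, 0.2, 1.2]
opening: 0.0004
```

```bash
python3 st.py; cat > pet.py <<'E'
from h import *
def petal(p):
    hsv=cv2.cvtColor(p,cv2.COLOR_RGB2HSV); H,S,V=[hsv[...,i].astype(int) for i in range(3)]
    m=blob((V>140)&(S<90),(248,203,292,247)); v,u=np.nonzero(m)
    P=np.array([ray("top",a,b,.118)[:2] for a,b in zip(u,v)]).mean(0); q=P-[.5771,.1103]
    return np.degrees(np.arctan2(q[1],q[0])),len(u),np.hypot(*q)
a0=petal(np.load("top0.npz")["p"]); p,d=snapshot("top"); a1=petal(p); print(a0,a1,"arm est",173.8+a1[0]-a0[0])
s,d2=snapshot("scene")
im=np.zeros((400,800,3),np.uint8); im[:,:400]=cv2.resize(p[180:320,160:300],(400,400)); im[:,400:]=cv2.resize(s[220:380,290:450],(400,400)); cv2.imwrite("pics/t3.png",im[:,:,::-1])
E
python3 pet.py
```

```text
6.05 [0.4797 0.2121 0.0646] force tool [-1.2  -0.27 -0.04]
tool dir 120.62709458533365 radial 0.1371927969946371 lateral 0.03193858995808857
(np.float64(-41.370998164716724), 67, np.float64(0.030350044882413562)) (np.float64(-94.17169528838636), 78, np.float64(0.02924062717547358)) arm est 120.99930287633038
```

View pics/t3.png

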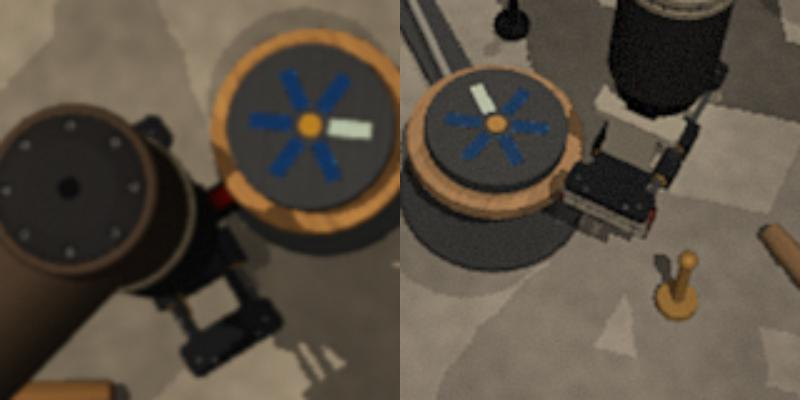

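move_arm:
  commands:
    - [[0,-0.07,-0.35,0.025],[0,-0.07,-0.35,0.025],[0,-0.07,-0.35,0.025],[0,-0.07,-0.35,0.025],[0,-0.04,-0.2,0.015],[0,0,0,0],[0,0,0,0],[0,0,1.0,0]]

```text
clock: 6.95
tool_pos: [0.4837, 0.2187, 0.0645]
orientation: [177.4, 90.0, 21.4]
force: [0.2, 0.0, -0.5]
opening: 0.0006
```

move_arm:
  commands:
    - [[0,0,2,0],[0,0,2,0],[-3,0,2,0],[-4,0,2,0],[-4,0,4,0],[0,-2,4,0],[0,-2,4,0],[0,-1,2,0]]

```text
clock: 7.75
tool_pos: [0.2637, 0.1747, 0.1696]
orientation: [-109.9, 89.9, 94.1]
force: [-0.0, 0.4, 0.4]
opening: 0.0003
```

```bash
python3 st.py; cat >> pet.py <<'E'
im=cv2.resize(p[190:300,160:320],(800,550),interpolation=2); cv2.imwrite("pics/t4.png",im[:,:,::-1]); np.savez("top4.npz",p=p,d=d)
r,X=measure(p,d,dict(head=(225,180,315,270),red=(195,225,250,270)))
print(r); A=r["head"][0]; c=r["red"][0]-A; print("arm from axis",np.degrees(np.arctan2(c[1],c[0])))
E
python3 pet.py
```

```text
7.75 [0.2637 0.1747 0.1696] force tool [-0.36 -0.38 -0.15]
tool dir 113.98762139029675 radial 0.18630332816751188 lateral 0.26016205777389745
(np.float64(-41.370998164716724), 67, np.float64(0.030350044882413562)) (np.float64(-101.3976083584685), 73, np.float64(0.029014518683145626)) arm est 113.77338980624823
{'head': (array([0.576976  , 0.11064769]), 0.08533181995153427), 'red': (array([0.52450647, 0.22177728]), array([-0.42860692,  0.90349107]), array([0.50697745, 0.25872796]), 207)}
arm from axis 115.27420708495895
```

View pics/t4.png

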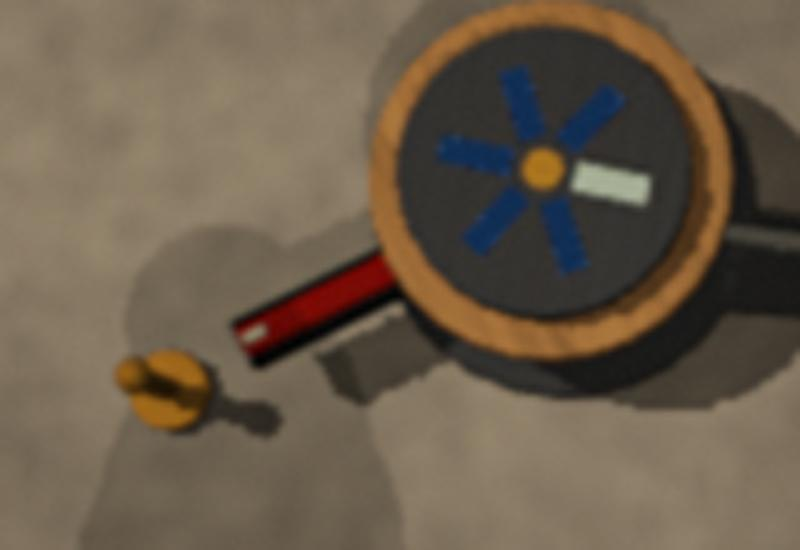

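The arm is in view: white end mark at crop (253,335), brass foot (168,390). The two angle estimates are 113.8° and 115.3° against a target of 113.8°, so one cross-check with the second camera.

```bash
python3 - <<'E'
from h import *
b=lambda P:np.degrees(np.arctan2(P[1]-.1105,P[0]-.577))
P=ray("top",210.2,256.6,.078); print("white mark",P,b(P),np.hypot(*(P[:2]-[.577,.1105])))
p,d=snapshot("scene"); n="scene"
hsv=cv2.cvtColor(p,cv2.COLOR_RGB2HSV); H,S,V=[hsv[...,i].astype(int) for i in range(3)]
X=cloud(n,d)
m=blob(((H<8)|(H>172))&(S>130)&(V>40)&(X[...,2]>.065),(300,230,430,350)); c=X[m][:,:3]; c=c[abs(c[:,2]-.078)<.006]; print("red scene",len(c),c.mean(0),b(c.mean(0)))
m=blob((H>12)&(H<30)&(S>140)&(V>80),(370,300,430,360)); k=m&(X[...,2]<.02)&(X[...,2]>.006); q=X[k]; print("foot",q.mean(0),(q.max(0)+q.min(0))/2,b(q.mean(0)))
t=X[m&(X[...,2]>.08)]; print("ball",t.mean(0),len(t),b(t.mean(0)),X[m][:,2].max())
m=blob(abs(X[...,2]-.118)<.006,(280,230,380,320)); print("roundel",X[m].mean(0))
E
```

```text
white mark [0.5096787  0.25325597 0.078     ] 115.24777358994206 0.15783353093656605
red scene 205 [0.52585799 0.22175004 0.07689461] 114.68839671586353
foot [0.49509563 0.3118986  0.01144714] [0.49187367 0.30908395 0.01330591] 112.13049041702685
ball [0.50590878 0.32033335 0.11326082] 41 108.71630357013406 1.174245879881683
roundel [0.58013436 0.11669928 0.11728518]
```

move_arm:
  commands:
    - [[0,2,-3.5,0],[0,2,-4,0],[0,1,-4,0],[3,0,-4,0],[4,0,-2,0],[4,0,-1.5,0],[0,0,-1,0],[0,0,0,0]]

```text
clock: 8.7
tool_pos: [0.4703, 0.2117, 0.0595]
orientation: [37.2, 89.8, -118.9]
force: [-0.0, 0.1, 0.7]
opening: 0.0004
```

```bash
python3 st.py
```

```text
8.7 [0.4703 0.2117 0.0595] force tool [-0.73 -0.12 -0.02]
tool dir 113.9758533425789 radial 0.13608478582199168 lateral 0.0563945507934584
```

move_arm:
  commands:
    - [[-0.5,0,-0.8,0],[0,0,-0.7,0],[0,0,-0.5,0.02],[0,0,-0.3,0],[0,0,-0.2,0],[0,0,-0.15,0],[0,0,-0.1,0],[0,0,0,0]]

```text
clock: 9.5
tool_pos: [0.4941, 0.2231, 0.0648]
orientation: [12.6, 90.0, -144.5]
force: [-0.5, 0.0, 0.3]
opening: 0.0007
```

```bash
python3 st.py; python3 pet.py | head -1
```

```text
9.5 [0.4941 0.2231 0.0648] force tool [-0.27 -0.22  0.44]
tool dir 112.86210076033028 radial 0.13620272787494084 lateral 0.03263390675012893
(np.float64(-41.370998164716724), 67, np.float64(0.030350044882413562)) (np.float64(-102.16108784570594), 80, np.float64(0.02941745562824116)) arm est 113.0099103190108
```

move_arm:
  commands:
    - [[0,0,1,0],[0,0,1.5,0],[-2,0,1.5,0],[-4,0,0,0],[-4,0,0,0],[0,1.5,0.8,0],[0,3.1,1.64,0],[0,3.1,1.64,0]]

```text
clock: 10.4
tool_pos: [0.4488, 0.1199, 0.1649]
orientation: [-138.6, 90.0, 64.3]
force: [1.0, 0.1, -0.1]
opening: 0.0004
```

move_arm:
  commands:
    - [[0,3.1,1.64,0],[0,3.1,1.64,0],[0,3.1,1.64,0],[0,3.1,1.64,0],[0,3.1,1.64,0],[0,3.1,1.64,0],[0,3.1,1.64,0],[0,1.6,0.8,0]]

```text
clock: 11.2
tool_pos: [0.4256, -0.1435, 0.1646]
orientation: [-31.4, 90.0, 171.4]
force: [0.0, 0.5, 0.3]
opening: 0.0005
```

move_arm:
  commands:
    - [[0,0,0,0.14],[0,0,0,0.14],[0,0,0,0.14],[0,0,0,0.14],[0,0,0,0.14],[0,0,0,0.14],[0,0,0,0.14],[0,0,0,0.14]]

```text
clock: 12.0
tool_pos: [0.4262, -0.1415, 0.1646]
orientation: [9.0, 90.0, 147.3]
force: [-0.9, 1.2, -0.5]
opening: 0.0005
```

move_arm:
  commands:
    - [[0,0,0,0.14],[0,0,0,0.14],[0,0,0,0.14],[0,0,0,0.14],[0,0,0,0.11],[0,0,0,0],[0,0,0,0]]

```text
clock: 12.7
tool_pos: [0.4266, -0.1415, 0.1648]
orientation: [54.0, 90.0, 154.5]
force: [-0.1, 0.0, 0.6]
opening: 0.0004
```

```bash
cat > sl.py <<'E'
from h import *
from scipy.spatial.transform import Rotation as R
o=get_obs(); M=R.from_euler("xyz",o["orientation"],degrees=True).as_matrix(); print(o["clock"],o["tool_pos"].round(4),"force tool",(M.T@o["force"]).round(2),"q",o["joint_pos"].round(1))
A=np.array([.526,-.1848]); q=o["tool_pos"][:2]-A; z=M[:2,2]; y=M[:2,1]
print("push(-z) dir",np.degrees(np.arctan2(-z[1],-z[0])),"pivot in tool y,z:",-q@y,-q@z)
E
python3 sl.py; python3 pet.py
```

```text
12.7 [ 0.4266 -0.1415  0.1648] force tool [-0.58  0.1   0.04] q [  6.9   2.  -31.7  -0.  -56.3 -86.4]
push(-z) dir -79.51223881793766 pivot in tool y,z: -0.08991206571078633 -0.06063335253963366
(np.float64(-41.370998164716724), 67, np.float64(0.030350044882413562)) (np.float64(-102.13836217782337), 75, np.float64(0.029129310083146488)) arm est 113.03263598689337
{'head': (array([0.57772166, 0.1105151 ]), 0.08512155711650848), 'red': (array([0.52503981, 0.22412495]), array([-0.42588294,  0.90477827]), array([0.50804877, 0.26022202]), 234)}
arm from axis 114.87755207689051
```

move_arm:
  commands:
    - [[2,0,0,0],[4,0,0,0],[3,0,0,0],[1,0,0,0],[0,0,-1,0],[0,0,-1,0],[0,0,-0.5,0],[0,0,-0.2,0]]

```text
clock: 13.6
tool_pos: [0.4328, -0.169, 0.066]
orientation: [-101.5, 89.9, -1.3]
force: [-0.9, 0.4, 0.1]
opening: 0.0006
```

move_arm:
  commands:
    - [[0,0.15,-0.45,-0.05],[0,0.23,-0.73,-0.08],[0,0.23,-0.73,-0.08],[0,0.23,-0.73,-0.08],[0,0.23,-0.73,-0.08],[0,0.23,-0.73,-0.08],[0,0.23,-0.73,-0.08],[0,0.23,-0.73,-0.08]]

```text
clock: 14.4
tool_pos: [0.4402, -0.2254, 0.0657]
orientation: [-129.3, 89.9, 6.1]
force: [-0.1, 0.7, 0.7]
opening: 0.0007
```

```bash
python3 sl.py
```

```text
14.4 [ 0.4402 -0.2254  0.0657] force tool [-0.71 -0.36  0.56] q [ -4.3  13.5 -33.7  -0.  -42.8 -40.3]
push(-z) dir -44.57758848646902 pivot in tool y,z: -0.08912944457077189 -0.03266773404122607
```

move_arm:
  commands:
    - [[0,0.23,-0.73,-0.08],[0,0.23,-0.73,-0.08],[0,0.23,-0.73,-0.08],[0,0.23,-0.73,-0.08],[0,0.23,-0.73,-0.08],[0,0.23,-0.73,-0.08],[0,0.23,-0.73,-0.08],[0,0.15,-0.45,-0.05]]

```text
clock: 15.2
tool_pos: [0.4738, -0.266, 0.0644]
orientation: [-8.4, 89.4, 161.9]
force: [-21.0, 11.8, 16.3]
opening: 0.0003
```

move_arm:
  commands:
    - [[0,0.06,-0.19,-0.02],[0,0.06,-0.19,-0.02],[0,0.06,-0.19,-0.02],[0,0.06,-0.19,-0.02],[0,0,0,0]]

```text
clock: 15.7
tool_pos: [0.4731, -0.2677, 0.0633]
orientation: [-11.2, 88.7, 163.4]
force: [-32.7, 14.9, 24.3]
opening: 0.0003
```

```bash
python3 sl.py; python3 - <<'E'
from h import *
p,d=snapshot("top"); s,d2=snapshot("scene")
im=np.zeros((400,800,3),np.uint8); im[:,:400]=cv2.resize(p[190:310,360:480],(400,400)); im[:,400:]=cv2.resize(s[130:270,220:360],(400,400)); cv2.imwrite("pics/t5.png",im[:,:,::-1])
E
```

```text
15.7 [ 0.4731 -0.2677  0.0633] force tool [-23.42 -11.83  34.54] q [ -9.   18.5 -26.5  -0.2 -46.3   3.8]
push(-z) dir -5.389467036694196 pivot in tool y,z: -0.08750098157480246 -0.04490276483695461
```

View pics/t5.png

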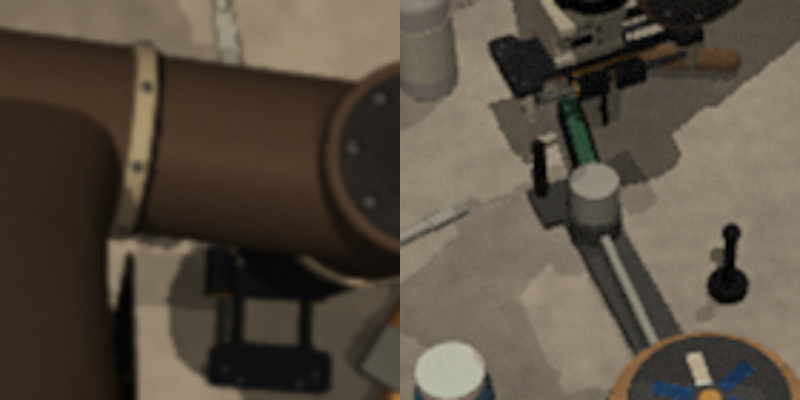

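```bash
cat > lv.py <<'E'
from h import *
np.set_printoptions(precision=4,suppress=True)
import sys
s,d=snapshot("scene"); n="scene"
def lev(s,d):
    hsv=cv2.cvtColor(s,cv2.COLOR_RGB2HSV); H,S,V=[hsv[...,i].astype(int) for i in range(3)]; X=cloud(n,d)
    m=blob((H>50)&(H<95)&(S>70)&(V>25),(250,140,340,215)); c=X[m]; c=c[abs(c[:,2]-.078)<.008]
    b=blob((abs(X[...,2]-.081)<.006)&(S<60)&(V>90),(270,175,310,215)); B=X[b].mean(0)
    q=c.mean(0)-B; return len(c),c.mean(0),"boss",B,b.sum(),np.degrees(np.arctan2(q[1],q[0]))%360
f=np.load("scene0.npz"); print(lev(f["p"],f["d"])); print(lev(s,d))
cv2.imwrite(sys.argv[1],cv2.resize(s[80:230,200:400],(800,600),interpolation=2)[:,:,::-1])
E
python3 lv.py pics/t6.png; python3 sl.py
```

```text
(152, array([ 0.4565, -0.1973,  0.076 ]), 'boss', array([ 0.5267, -0.1826,  0.0792]), np.int64(160), np.float64(191.79008563645866))
(131, array([ 0.5078, -0.2526,  0.0763]), 'boss', array([ 0.5272, -0.183 ,  0.0792]), np.int64(163), np.float64(254.4079081785191))
15.85 [ 0.4731 -0.2677  0.0632] force tool [-22.59 -12.4   33.5 ] q [ -9.   18.4 -26.5  -0.2 -46.3   3.7]
push(-z) dir -5.42181088764857 pivot in tool y,z: -0.08750479423626599 -0.04481762261118238
```

View pics/t6.png

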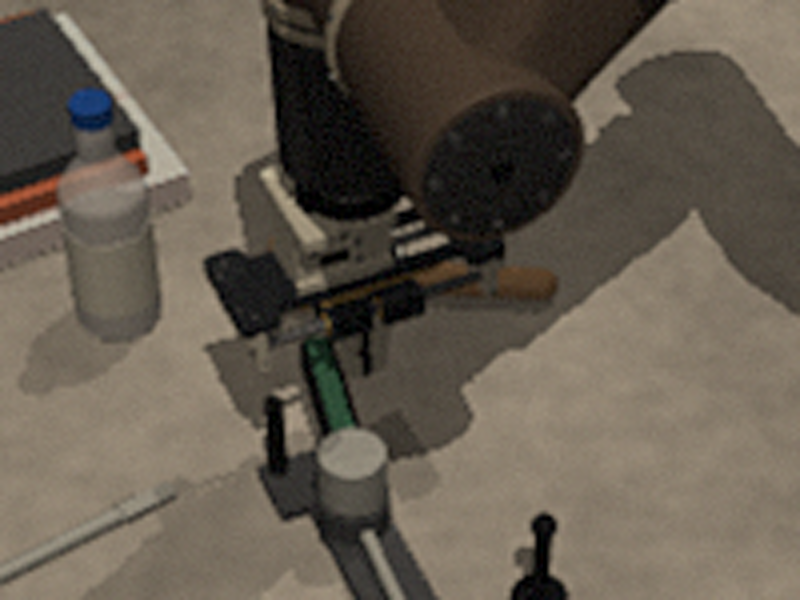

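Lever at 254° (turned 63°) and it resists with 35 N, but a gap to the stop post (275,420 in the crop) is visible. Backing off to get an unobstructed look.

move_arm:
  commands:
    - [[0,0,1,0],[0,0,2,0],[-2,0,2,0],[-4,0,2,0],[-4,0,2,0],[-2,0,1,0],[0,0,0,0]]

```text
clock: 16.55
tool_pos: [0.3874, -0.2621, 0.1892]
orientation: [171.0, 89.6, -14.2]
force: [1.4, 0.0, 0.1]
opening: 0.0009
```

```bash
python3 lv.py pics/t7.png; python3 sl.py; python3 - <<'E'
from h import *
np.set_printoptions(precision=4,suppress=True)
# fixed stand parts seen in the start scene picture: tall thin black things near the pivot
f=np.load("scene0.npz"); X=cloud("scene",f["d"])
m=np.zeros((480,640),bool); m[170:220,255:285]=1
m&=(X[...,2]>.05)&(X[...,2]<.09); q=X[m]; print("post",m.sum(),q.mean(0),np.median(q,0))
p,d=snapshot("top"); T=cloud("top",d)
b=np.zeros((480,640),bool); b[225:265,410:440]=1; b&=(T[...,2]>.05)&(T[...,2]<.09); print("post top",b.sum(),T[b].mean(0) if b.any() else 0)
cv2.imwrite("pics/t8.png",cv2.resize(p[180:330,300:500],(800,600),interpolation=2)[:,:,::-1])
E
```

```text
(152, array([ 0.4565, -0.1973,  0.076 ]), 'boss', array([ 0.5267, -0.1826,  0.0792]), np.int64(160), np.float64(191.79008563645866))
(137, array([ 0.5074, -0.2535,  0.0762]), 'boss', array([ 0.5263, -0.1841,  0.0787]), np.int64(160), np.float64(254.78571508847125))
16.6 [ 0.3872 -0.2617  0.1874] force tool [-0.06 -0.15 -0.74] q [ -9.8   2.3 -28.1   0.  -59.3   4.6]
push(-z) dir -5.232858493586229 pivot in tool y,z: -0.08927014569982593 -0.13120324400209155
post 126 [ 0.5467 -0.2104  0.0708] [ 0.5476 -0.197   0.0748]
post top 207 [ 0.5223 -0.2473  0.0761]
```

View pics/t8.png

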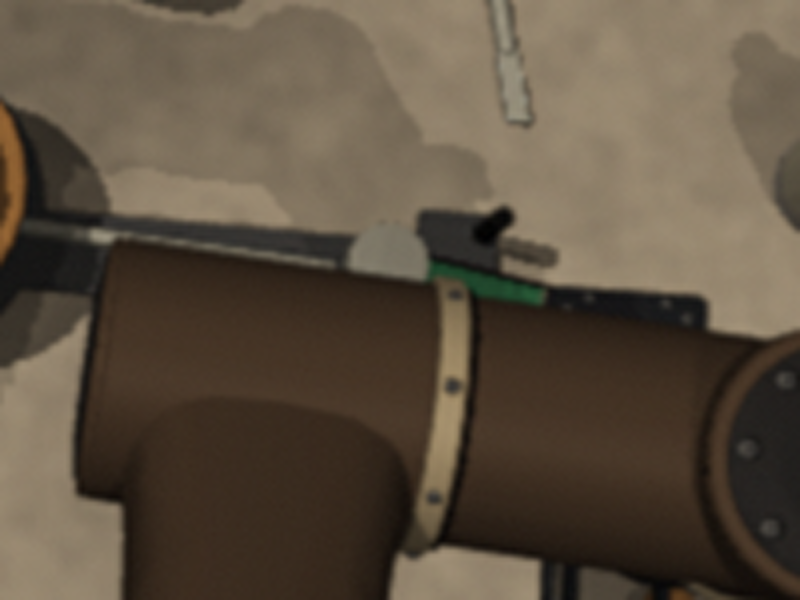

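```bash
python3 - <<'E'
from h import *
from scipy.spatial.transform import Rotation as R
np.set_printoptions(precision=3,suppress=True)
print(np.array(calibration("wrist")["tool_from_camera"]))
o=get_obs(); M=R.from_euler("xyz",o["orientation"],degrees=True).as_matrix()
s,d=snapshot("scene"); X=cloud("scene",d); L=(X-o["tool_pos"])@M
ok=(d>0)&(abs(L[...,1])<.12)&(abs(L[...,2])<.16)&(L[...,0]>-.2)&(L[...,0]<.03)&(X[...,2]>.1)
for z0 in np.arange(-.16,.16,.02):
    m=ok&(L[...,2]>=z0)&(L[...,2]<z0+.02)
    if m.sum()>5: print("z %.2f"%z0,m.sum(),"max x(pct98)",np.percentile(L[m][:,0],98),"y",np.percentile(L[m][:,1],[2,98]))
w,_=snapshot("wrist"); cv2.imwrite("pics/w.png",np.hstack([cv2.resize(w,(400,300)),cv2.resize(s[60:210,200:400],(400,300))])[:,:,::-1])
E
```

```text
[[ 0.     0.272 -0.962 -0.158]
 [ 0.     0.962  0.272  0.073]
 [ 1.    -0.    -0.     0.002]
 [ 0.     0.     0.     1.   ]]
z -0.10 267 max x(pct98) -0.06618973223007849 y [-0.041  0.035]
z -0.08 171 max x(pct98) -0.07814716542889447 y [-0.04   0.032]
z -0.06 400 max x(pct98) -0.08075606808466429 y [-0.037  0.032]
z -0.04 420 max x(pct98) -0.06901485753864416 y [-0.042  0.03 ]
z -0.02 407 max x(pct98) -0.0042635094689521345 y [-0.045  0.003]
z -0.00 351 max x(pct98) -0.0054633093875395555 y [-0.044 -0.007]
z 0.02 129 max x(pct98) -0.07004306972070722 y [-0.041 -0.009]
z 0.04 108 max x(pct98) -0.07663927998805167 y [-0.034  0.028]
z 0.06 203 max x(pct98) -0.07471994876743135 y [-0.04   0.032]
z 0.08 186 max x(pct98) -0.06656397804784983 y [-0.042  0.037]
```

View pics/w.png

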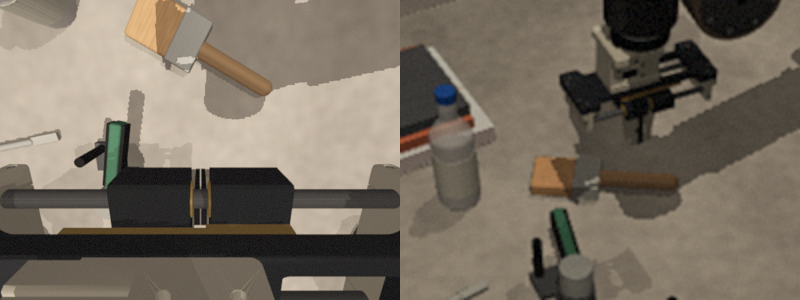

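move_arm:
  commands:
    - [[0,0,0,0.12],[0,-1,0,0.05],[4,0,-1,0],[4,0,-2,0],[4,0,-2,0],[0,0,-1.5,0],[0,0,-0.7,0],[0,0,0,0]]

```text
clock: 17.55
tool_pos: [0.4589, -0.2704, 0.0642]
orientation: [15.4, 89.9, -179.6]
force: [0.2, -0.2, 1.0]
opening: 0.0002
```

```bash
echo 'print("moment tool",(M.T@o["moment"]).round(3))' >> sl.py; python3 sl.py
```

```text
17.55 [ 0.4589 -0.2704  0.0642] force tool [-1.    0.12 -0.21] q [ -9.4  16.8 -29.    0.  -44.3  -5.6]
push(-z) dir -14.941967507149489 pivot in tool y,z: -0.09997495482370747 -0.04272866106500918
moment tool [ 0.021 -0.039 -0.099]
```

move_arm:
  commands:
    - [[0,0,-0.6,0],[0,0,-0.3,0],[0,0,-0.2,0],[0,0,-0.2,0],[0,0,-0.2,0],[0,0,0,0],[0,0,0,0]]

```text
clock: 18.25
tool_pos: [0.4717, -0.2739, 0.0648]
orientation: [-1.8, 89.9, 163.2]
force: [-5.1, 1.4, 3.2]
opening: 0.0003
```

```bash
python3 sl.py; python3 lv.py pics/x.png | tail -1
```

```text
18.25 [ 0.4717 -0.2739  0.0648] force tool [-3.21  0.01  5.28] q [ -9.6  17.8 -27.3  -0.  -45.   -5.4]
push(-z) dir -14.97407970345966 pivot in tool y,z: -0.10005948020411963 -0.02942745864797848
moment tool [ 0.009 -1.902 -0.271]
(135, array([ 0.5075, -0.2528,  0.0763]), 'boss', array([ 0.5266, -0.183 ,  0.0789]), np.int64(165), np.float64(254.70399716359225))
```

move_arm:
  commands:
    - [[0,0,-0.4,-0.03],[0,0,-0.4,-0.03],[0,0,-0.4,-0.03],[0,0,0,0],[0,0,0,0]]

```text
clock: 18.8
tool_pos: [0.4714, -0.2747, 0.0626]
orientation: [-4.0, 88.7, 166.0]
force: [-33.2, 9.5, 22.1]
opening: -0.0
```

```bash
python3 sl.py; python3 lv.py pics/x.png | tail -1
```

```text
18.8 [ 0.4714 -0.2747  0.0626] force tool [-21.3   -3.6   34.85] q [ -9.7  18.7 -26.4  -0.1 -46.3  -0.2]
push(-z) dir -9.994646154459636 pivot in tool y,z: -0.09802686687798125 -0.03811722880118645
moment tool [  0.232 -12.449  -1.159]
(129, array([ 0.5088, -0.2508,  0.0765]), 'boss', array([ 0.5268, -0.1833,  0.0792]), np.int64(157), np.float64(255.02034409956497))
```

The second push, at a different radius and tool angle, stops at the same lever angle (255°) with the force at the fingertip, so it is a hard stop of the lever itself. I'll back off and check the stand's orientation from its base plate, which gives the lever's zero.

move_arm:
  commands:
    - [[0,0,1.5,0],[0,0,2,0],[-2,0,2,0],[-4,0,3,0],[-4,0,3,0],[-4,0,3,0],[0,0,0,0],[0,0,0,0]]

```text
clock: 19.65
tool_pos: [0.3425, -0.2523, 0.2066]
orientation: [179.9, 89.7, -9.9]
force: [0.3, 1.4, -0.4]
opening: 0.0003
```

```bash
python3 - <<'E'
from h import *
f=np.load("top0.npz"); p=f["p"]; g=cv2.cvtColor(p,cv2.COLOR_RGB2GRAY)
T=cloud("top",f["d"])
# stand parts 12 mm high: edges as line segments on z=.012
l=cv2.createLineSegmentDetector().detect(cv2.resize(g[215:275,300:435],None,fx=4,fy=4,interpolation=2))[0][:,0]
for s in l:
    a,b=(s[:2]+.5)/4-.5+[300,215],(s[2:]+.5)/4-.5+[300,215]
    if np.hypot(*(a-b))<9: continue
    A,B=ray("top",*a,.012),ray("top",*b,.012); q=B-A
    print(a.round(1),b.round(1),"angle mod 90: %.1f"%(np.degrees(np.arctan2(q[1],q[0]))%180),"len %.3f"%np.hypot(*q[:2]))
E
python3 sl.py; python3 pet.py; python3 lv.py pics/x.png|tail -1
```

```text
[382.5 245. ] [305.7 234.3] angle mod 90: 80.6 len 0.191
[304.2 235.8] [306.1 224.4] angle mod 90: 169.6 len 0.029
[316.9 239.1] [382.1 248.2] angle mod 90: 80.6 len 0.162
[362.3 256.6] [346.1 256.2] angle mod 90: 87.1 len 0.040
[386.3 258.7] [370.1 258.2] angle mod 90: 86.9 len 0.040
[338.5 254.6] [322.3 254.2] angle mod 90: 87.4 len 0.040
[404.5 231.1] [420.4 233. ] angle mod 90: 82.0 len 0.040
[306.1 225.1] [304.4 214.6] angle mod 90: 8.0 len 0.027
[300.1 245.3] [303.9 235.8] angle mod 90: 157.5 len 0.025
[396.7 274.4] [393.4 260.1] angle mod 90: 10.9 len 0.036
[327.3 232.9] [387.9 238.1] angle mod 90: 83.7 len 0.150
[434.3 246.1] [425.5 243.5] angle mod 90: 71.8 len 0.022
[318.1 262.5] [305.8 269.9] angle mod 90: 120.0 len 0.035
[300.6 216. ] [301.3 227.3] angle mod 90: 2.9 len 0.028
[416.  265.6] [418.3 274.3] angle mod 90: 12.0 len 0.022
[321.8 219.2] [326.4 227.1] angle mod 90: 28.4 len 0.023
[415.1 252.7] [405.7 252.4] angle mod 90: 87.0 len 0.023
[395.7 256.7] [399.7 274.3] angle mod 90: 10.3 len 0.044
[317.9 252.8] [307.3 252.4] angle mod 90: 86.1 len 0.026
[404.6 266.7] [402.4 257.2] angle mod 90: 10.6 len 0.024
[405.9 262.5] [408.6 274.2] angle mod 90: 10.7 len 0.029
19.65 [ 0.3425 -0.2523  0.2066] force tool [ 0.39 -1.45 -0.06] q [ -9.6  -3.2 -30.8   0.  -62.1  -0.2]
push(-z) dir -9.79652489922115 pivot in tool y,z: -0.09774997625572705 -0.16937892477779706
moment tool [ 0.043  0.066 -0.059]
(np.float64(-41.370998164716724), 67, np.float64(0.030350044882413562)) (np.float64(-102.13836217782337), 75, np.float64(0.029129310083146488)) arm est 113.03263598689337
{'head': (array([0.57737058, 0.11062013]), 0.08539358526468277), 'red': (array([0.52503981, 0.22412495]), array([-0.42588294,  0.90477827]), array([0.50804877, 0.26022202]), 234)}
arm from axis 114.75180314549195
(137, array([ 0.5074, -0.2534,  0.0765]), 'boss', array([ 0.5264, -0.1835,  0.0791]), np.int64(157), np.float64(254.81247488594158))
```

The base plate and bar edges put the stand's -y at about 265°, so the lever's zero is about 175° and its end of travel about 255.4°. The lever was measured at 254.8°, so it is at its stop.

```bash
python3 -c "
from plant import *
print(close_job(), get_obs()['clock'])"
```

```text
the job is handed in; nothing more can be done
the job is handed in; nothing more can be done
```

I pushed the red arm with the closed fingers, from one side only, round to the brass pin. I then pushed the green lever until it hit a hard stop, backed clear and handed in the job after about 20 s of the 51 s allowed. No verdict was reported.

**Red arm:** the last readings were 113.0° (roundel petal tracking) and 114.8–115.2° (seen directly from the top camera), against a brass pin bearing of about 113.7°. They disagree by about 2°, but even the worst is roughly 6 mm off the pin, within the 12 mm allowed.

**Brake lever:** it rests at about 254.8°. Two pushes of about 35 N, at different radii and tool angles, stopped at this same angle. The stand's edges put the end of travel at about 255°.

**One check disagreed:** the pictures show a gap of about 20 mm between the lever and the stop post. From the post's position alone, the stop would be near 272–274°. I trusted the hard stop and the stand's orientation over the post.

**Everything else:** the petal distance from the head's axis, which would change if the roundel slid, stayed at 29–30 mm. I did not measure the pins or the other things again at the end. The fingers kept well clear of both pins, and the only large forces were against the lever.

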